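# Close up the coffee grinder with the fingertips

## Robot

A 7-joint arm with a two-finger parallel gripper is mounted at the origin on the work surface. World frame = base frame: x ahead of the robot, y to its left, z up, the work surface at z = 0. Lengths are in mm, angles in rad, forces in N, time in s.
With the tool pointing down it reaches from about 425 to 950 mm from the base axis. Payload 4.7 kg.
Tool frame: the origin (TCP) lies on the front face of the gripper's body, between the roots of the fingers; the fingertips stand 73 mm ahead of it and the grasp point (between the pads) lies 54 mm ahead of it; z points along the fingers, y is the line along which they close (so a half turn about z gives the same grasp; the last joint's range is limited). The gripper opens to 85 mm and grips with 20 to 120 N. Pads are 22 mm wide; open, the fingers measure 114 mm over their backs; the gripper's body (76 mm by 85 mm) begins 54 mm behind the grasp point. The pads swing forward as they close: fully open they stand 13 mm farther back than shut.
Start: joints at [-1.378, 0.469, -0.049, 1.532, 0.024, 1.141, -0.082], TCP at [148.449, 658.486, 303.935] pointing down, gripper open.
Joint ranges: [-2.59, 2.59], [-0.33, 1.99], [-1.39, 1.29], [0.1, 2.45], [-1.04, 4.18], [0.21, 1.99], [-2.66, 2.66]. Speed limits (rad/s): [2.57, 2.57, 3.14, 3.14, 3.14, 3.14, 3.14].

## Interface

Orientations are given as a unit quaternion [x, y, z, w].
In Python, from station import manip, eoat, get_state, cams, job gives the robot as it stands. Calls block until the motion is done:
- manip.move_ptp(position, orientation): joint-space move of the TCP to a pose.
- manip.movel(position, vel=150, attitude=None): straight line of the TCP; attitude=None keeps the orientation; vel is the mean speed in mm/s.
- manip.goto_joints(angles): joint-space move.
- eoat.open_gripper() and eoat.gripper_close(grasp_force=None): open the fingers fully, or close them until they stop; grasp_force is the grip in N (None keeps the last).
- manip.dwell(seconds).
- manip.solve_ik(position, orientation): joint angles nearest the present ones, or None.
- get_state(): the state.
- cams.grab_frame(name): name is "scene" or "top" or "wrist"; returns a dict with "img" (480x640x3 uint8, blue, green, red), "fx", "fy", "cx", "cy" (pixels), "rvec" (rotation vector, rad) and "tvec" (3), from world to camera coordinates, as OpenCV has them. Camera axes: x right, y down, z forward; pixel columns grow to the right and rows downward; lengths in mm; the calibration is good to about 2 mm. The wrist camera is an equidistant fisheye: a pixel r from the principal point sees the ray r / f radians off the axis. A picture is of the moment at which its call begins. There is no depth.
A pose or a line that the arm cannot do raises manip.Unreachable and nothing moves.
- job.job_done(): hands the job in; it is judged then, once.
The state is a dict: "t": time; "joint_pos": joint angles; "joint_vel": joint speeds; "joint_efforts": joint torques, N m; "position": TCP position; "eef_rot": TCP orientation; "wrist_force": force on the tool from outside, world axes, zero at the start; "wrist_torque": the same for the moment, N m; "opening": opening from 0.0 (shut) to 1.0 (fully open); "finger_force": force on a finger pad.
Only numpy, scipy, OpenCV 4.12 (cv2) and the standard library are available. Lean on these libraries where they do the work, as an engineer would, in place of code of your own. Each camera call takes 0.05 s, during which the arm holds its last target. There are 200 camera calls.

## Task

Close up the coffee grinder gently with the fingertips, gripping nothing: push the grounds drawer fully home, tip the open hopper lid over until it is fully shut, and only once the lid is shut push the swinging latch round until it lies fully across the lid. Leave the side lever of the grinder where it is, and do not disturb the cups, pitcher, bowl, scoop, tamper and jar that stand round it; finish clear of everything.

Things in the scene. Friction and masses are not known exactly. Their poses are not given: they have to be found in the camera images.
- grinder: White home coffee grinder, fixed. Origin: centre of its underside. Own +x runs from its front (drawer) to its back (lid hinge), +y to the side with lever and open latch, +z up; the drawer faces roughly world +y. In this frame, mm: drawer housing x -100 to 100, y -65 to 65, z to 88; motor housing set back above it x -50 to 98, y -62 to 62, z to 145, a dial 8 mm off its front.
- hopper_rim (a point): Centre of the open top of the clear square bean hopper, at grinder x 20, y 0, z 212 mm. Hopper x -30 to 70, y -50 to 50, z 151 to 212. On its front a black latch bracket, x -50 to -30, y 20 to 40, z 187 to 218. The grinder is 219 mm tall with the lid shut, 249 to the top of the latch peg, about 333 with the lid upright.
- drawer (a joint): Grounds drawer: 0 = fully home (hard stop), grows in m as it comes out along the grinder's -x (0.09 at most). Starts 35 to 75 mm out. Slides with a steady drag of about 1.5 N and stays where it is left.
- drawer_knob (a point): Centre of the flat front end of the drawer's steel knob (disc 26 mm across), the part to push on. At grinder x -132, y 0, z 46 when the drawer is home; moves with it along grinder x. The drawer's front panel, 122 mm wide, z 15 to 77, has its face 22 mm behind this point.
- lid (a joint): Smoked clear hopper lid, hinged along the hopper's back rim: 0 = shut, level; grows in rad as it opens up and back (1.57 = upright, stop at 1.95). Starts 1.35 to 1.8. Stiff hinge (0.09 N m): it stays at any angle and must be pushed all the way down, about 1 N at its free edge.
- lid_hinge (a point): Centre of the lid's hinge line, at grinder x 74, y 0, z 213; the line runs along grinder y.
- lid_edge (a point): Middle of the lid's free edge, on its outer (upper) face. Lid: plate 108 mm from hinge to free edge, 104 wide, 6 thick, outer face 6 mm above the hinge line when shut; a 30 mm wide lip projects 11 mm from the free edge at grinder y -35 to -5. Open, its outer face looks to grinder +x, away from the drawer.
- latch (a joint): Steel swing latch on the hopper's front: flat arm 12 mm wide, 8 thick (z 223 to 231, 4 above the shut lid), turning level about an upright pivot: 0 = pointing to grinder +x, across the lid (stop); grows in rad as it swings clear; 1.57 = pointing to grinder +y (stop at 1.75). Starts 1.3 to 1.6. Drag about 1 N at the peg; stays where it is left.
- latch_pivot (a point): The latch's pivot, top of the arm: grinder x -42, y 30, z 231.
- latch_peg (a point): Top centre of the round thumb peg that stands up near the end of the latch arm: peg 12 mm in diameter, 36 mm from the pivot, standing 18 mm above the arm's top (peg top at z 249).
- side_lever (a joint): The grinder's start lever, a 50 mm lever with a black ball, on the grinder's +y side: 0 = off (up, as it starts), grows in rad as it tips forward and down (0.9 at most). To be left alone.
- lever_tip (a point): Centre of the side lever's 16 mm ball: grinder x 17, y 83, z 166.
- cup_lower: Glass espresso cup, 66 mm tall, 74 mm across the rim, 44 mm at the foot, standing near the drawer on the grinder's +y side; origin under its foot. Bystander.
- cup_upper: Same glass cup, stacked in the lower one, 22 mm higher (the stack is 88 mm tall). Bystander.
- pitcher: Stainless milk pitcher, 88 mm across, 105 mm tall, handle out to 76 mm from its axis on its own +y; origin under its centre. Bystander, either in front of the drawer or behind the grinder.
- bowl: Charcoal ceramic bowl, 130 mm across, 55 mm tall; origin under its centre. Bystander, in the other of those two places.
- scoop: Yellow plastic scoop, cup 44 mm across and 28 mm tall (origin under it), flat handle out to 104 mm along its own -x; lies near the drawer on the grinder's -y side. Bystander.
- tamper: Steel tamper standing on its 54 mm base, 85 mm tall; origin under its centre. Bystander on the grinder's +y side.
- jar: White sugar jar with wooden cap, 60 mm across, 95 mm tall; origin under its centre. Bystander on the grinder's +y side; it and the tamper may have changed places.

How it is judged:
By the outcome, as a careful person would: the job done as asked, in the order asked, and still so for the second after the job is handed in, with the robot touching nothing.
It also fails if it takes over 54 s, if anything falls off the work surface, if the arm or the gripper's body presses on something with over 40 N, if the wrist force passes 120 N, or if a joint passes its speed limit or range.

## Working session

There is one attempt and no reset: what is moved stays moved. The work goes in short steps, each a Python script; the robot and the scene stay as the last script left them, time stands still between calls to the robot, and variables do not carry over. Pictures are saved under pics/ and viewed, at most 10 in all, crops included, and the job is handed in when it is done.

```bash
mkdir -p pics; ls
python3 - <<'E'
from station import cams,get_state
import cv2,numpy as np
for n in ("scene","top"):
    f=cams.grab_frame(n); cv2.imwrite(f"pics/{n}0.png",f["img"])
    R=cv2.Rodrigues(np.array(f["rvec"],float))[0]; print(n,f["fx"],f["cx"],f["cy"],-R.T@np.array(f["tvec"]).ravel(),R[2])
    np.savez(f"{n}0.npz",**f)
print(get_state())
E
```

```text
pics
scene 481.9163024487668 311.84780045617373 241.20125973655738 [1170.58385184  674.43517464  690.00820412] [-0.58874727 -0.62805719 -0.50884262]
top 585.1243423134183 318.9604713458463 232.66197146286797 [ 376.35533288   58.04777219 1298.6693505 ] [ 0.20173707  0.01255119 -0.97935929]
{'t': 0.1, 'joint_pos': array([-1.37790938,  0.46938573, -0.04860201,  1.53357237,  0.02410975,
        1.1410123 , -0.08229382]), 'joint_vel': array([ 0.00030219, -0.00131828, -0.00115076, -0.00258583,  0.00195892,
       -0.00088831, -0.00032466]), 'joint_efforts': array([ 5.48200369e-04, -5.11515212e+01, -4.70609043e-02, -2.38388443e+01,
        1.08333322e-02,  4.37492039e-03,  3.25716780e-05]), 'position': array([148.37473311, 658.08262985, 302.95034308]), 'eef_rot': array([ 1.10643666e-01,  9.93859737e-01, -8.93516291e-04, -6.50396237e-05]), 'wrist_force': array([-0.36676832,  0.55579209,  0.20317297]), 'wrist_torque': array([ 0.00028692, -0.03842754, -0.02170793]), 'finger_force': 0.0, 'opening': 0.9945977719740179}
```

View pics/scene0.png

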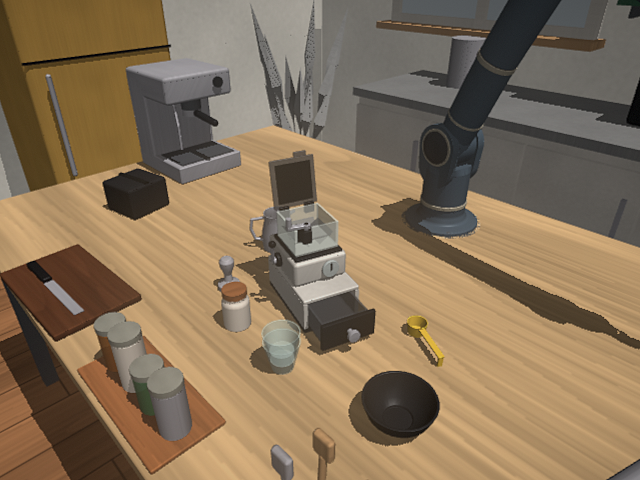

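View pics/top0.png

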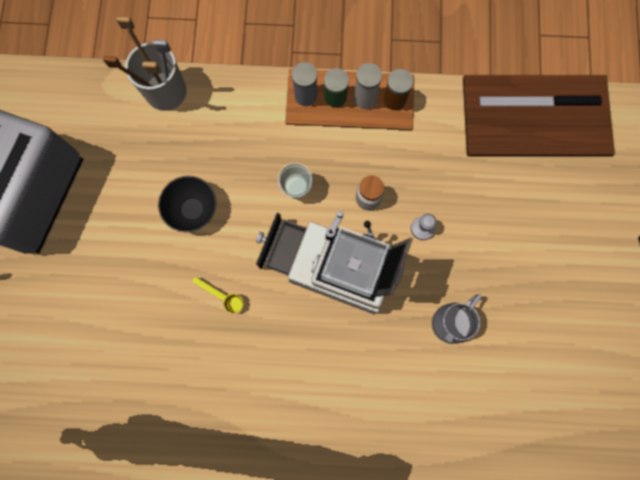

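The scene view shows the grinder centred near (310,265), with the drawer out towards the camera, the lid open and the bowl in front of the drawer. In the top view the drawer points left (knob about (261,238)), the pitcher is behind and the lever is at (367,226). I'll enlarge both.

Run:
```python
import cv2
a=cv2.imread("pics/scene0.png")[140:350,240:400]; cv2.imwrite("pics/sc.png",cv2.resize(a,None,fx=2.85*1,fy=2.85,interpolation=cv2.INTER_CUBIC))
a=cv2.imread("pics/top0.png")[190:330,245:425]; cv2.imwrite("pics/tc.png",cv2.resize(a,None,fx=4,fy=4,interpolation=cv2.INTER_CUBIC))
```

```text
(no output)
```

View pics/sc.png

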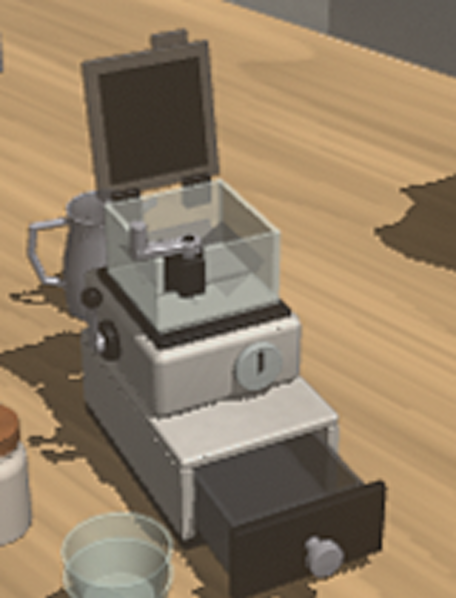

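View pics/tc.png

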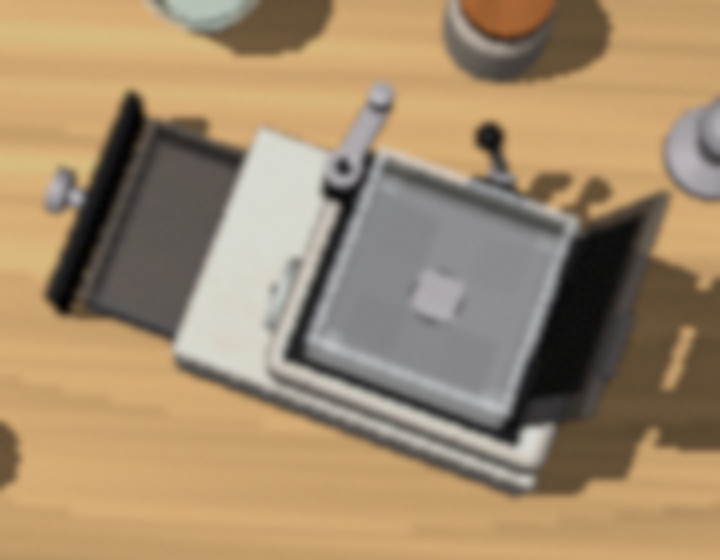

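```bash
cat > fit.py <<'E'
import numpy as np, cv2
from scipy.optimize import least_squares
def model(p):
    gx,gy,yaw,d,a,l=p
    lid=lambda s,y,n:(74-s*np.cos(a)+n*np.sin(a),y,213+s*np.sin(a)+n*np.cos(a))
    return dict(hpF=(-100,65,88),hmF=(-100,-65,88),hpF0=(-100,65,0),r1=(-30,50,212),r2=(70,50,212),r3=(70,-50,212),r4=(-30,-50,212),
      piv=(-42,30,231),peg=(-42+36*np.cos(l),30+36*np.sin(l),249),lev=(17,83,166),knob=(-132-d,0,46),
      lp=lid(108,52,0),lm=lid(108,-52,0),lpo=lid(108,52,6),lmo=lid(108,-52,6))
def world(p,q):
    c,s=np.cos(p[2]),np.sin(p[2]); q=np.asarray(q,float)
    return np.stack([p[0]+c*q[...,0]-s*q[...,1],p[1]+s*q[...,0]+c*q[...,1],q[...,2]],-1)
obs={"scene":(2.85,(240,140),dict(hpF=(183,465),hmF=(338,418),hpF0=(188,540),r4=(280,232),r3=(220,182),piv=(190,240),peg=(138,222),lev=(92,297),knob=(327,557),lp=(83,62),lm=(210,42))),
 "top":(4,(245,190),dict(hpF=(263,128),hmF=(177,357),r1=(380,152),r2=(578,215),piv=(343,167),peg=(380,92),lev=(488,137),knob=(55,190),lp=(665,193),lm=(590,415)))}
def resid(p,full=False):
    out=[];m=model(p)
    for n,(sc,off,o) in obs.items():
        f=np.load(n+"0.npz"); K=np.array([[f["fx"],0,f["cx"]],[0,f["fy"],f["cy"]],[0,0,1.]])
        W=world(p,np.array([m[k] for k in o]))
        uv=cv2.projectPoints(W,np.array(f["rvec"],float),np.array(f["tvec"],float),K,None)[0][:,0]
        e=uv-((np.array(list(o.values()))+.5)/sc+off-.5)
        if full:
            for k,x in zip(o,e): print(n,k,x.round(1))
        out.append(e.ravel())
    return np.concatenate(out)
if __name__=="__main__":
    r=least_squares(resid,[500,0,-1.3,55,1.6,1.45],loss="soft_l1",x_scale=[10,10,.1,10,.1,.1])
    p=r.x; print(p.round(3)); resid(p,True); np.save("p.npy",p)
    for k,v in model(p).items(): print(k,world(p,v).round(0))
E
python3 fit.py
```

```text
[558.383  18.992  -1.875  62.365   1.766   1.431]
scene hpF [ 0.3 -1.3]
scene hmF [ 1.2 -1.7]
scene hpF0 [-0.8  5.5]
scene r4 [ 0.6 -0.3]
scene r3 [ 0.4 -1.4]
scene piv [ 0.1 -0.3]
scene peg [0.7 0.7]
scene lev [0.4 0.2]
scene knob [0.4 0.7]
scene lp [-0.3 -0. ]
scene lm [-0.6 -1. ]
top hpF [-0.9 -0.8]
top hmF [-1.4 -0.9]
top r1 [ 0.4 -1.6]
top r2 [0.7 0.7]
top piv [0.3 0.1]
top peg [0.4 0.1]
top lev [ 0.6 -0. ]
top knob [0.5 0.5]
top lp [ 0.4 -1.3]
top lm [-0.6  0.3]
hpF [650.  95.  88.]
hmF [526. 134.  88.]
hpF0 [650.  95.   0.]
r1 [615.  33. 212.]
r2 [585. -63. 212.]
r3 [490. -33. 212.]
r4 [520.  63. 212.]
piv [600.  50. 231.]
peg [632.  35. 249.]
lev [632. -22. 166.]
knob [617. 204.  46.]
lp [580. -87. 319.]
lm [480. -56. 319.]
lpo [578. -93. 318.]
lmo [479. -62. 318.]
```

The fit is consistent: residuals are about 1 px (2 mm), and the drawer (62 mm), lid (1.77) and latch (1.43) all fall in their stated ranges. At 1.43 the latch arm just overlaps the lid corner in plan, so I'll first nudge it a little further open. Next is an IK check of all waypoints, then closing the fingers.

```bash
cat > h.py <<'E'
import numpy as np
from scipy.spatial.transform import Rotation
from station import manip,eoat,get_state,cams,job
from fit import world
p=np.load("p.npy"); c,s=np.cos(p[2]),np.sin(p[2])
X=np.array([c,s,0]);Y=np.array([-s,c,0]);Z=np.array([0,0,-1.])
SG=1
def quat(sg): return Rotation.from_matrix(np.c_[-sg*X,sg*Y,Z]).as_quat()
Q=quat(SG)
def tcp(x,y,z): return world(p,(x,y,z+73)) # fingertip in grinder frame -> TCP
def F():
    return get_state()["wrist_force"]
def loc(): # fingertip in grinder frame
    q=np.array(get_state()["position"])-[p[0],p[1],73]; return np.array([q@X,q@Y,q[2]])
def ptp(x,y,z): manip.move_ptp(tcp(x,y,z),Q)
def go(x,y,z,v=150): manip.movel(tcp(x,y,z),vel=v)
def rep(tag): 
    f=F(); print(tag,loc().round(1),"F",np.array([f@X,f@Y,f[2]]).round(1),"t",round(get_state()["t"],1))
E
python3 - <<'E'
from h import *
import cv2
f=cams.grab_frame("wrist"); R=cv2.Rodrigues(np.array(f["rvec"],float))[0]; C=-R.T@np.array(f["tvec"]).ravel()
st=get_state(); print("cam in tool",Rotation.from_quat(st["eef_rot"]).inv().apply(C-st["position"]).round(0))
for sg in (1,-1):
    for w in [(-220,0,100),(-220,0,30),(-143,0,30),(-10,66,330),(-10,66,238),(130,-5,350),(125,-5,290),(0,-5,219),(-75,66,238),(-6,50,238),(-6,50,330)]:
        q=manip.solve_ik(tcp(*w),quat(sg)); print(sg,w,None if q is None else np.round(q,2))
# bystanders on table
f=np.load("top0.npz");R=cv2.Rodrigues(f["rvec"].astype(float))[0];C=-R.T@f["tvec"].ravel()
for n,u,v,z in [("bowl",187,204,45),("cup",296,178,80),("jar",371,187,95),("tamper",428,221,80),("pitcher",462,321,105),("scoop",235,303,28)]:
    d=R.T@np.array([(u-f["cx"])/f["fx"],(v-f["cy"])/f["fy"],1]);w=C+d*(z-C[2])/d[2];print(n,w.round(0),((w-[p[0],p[1],0])@np.c_[X,Y]).round(0))
eoat.gripper_close(); rep("closed"); print(get_state()["opening"])
E
```

```text
cam in tool [ 85.  -1. -70.]
1 (-220, 0, 100) [-0.77  0.63  0.53  1.7  -0.38  0.92 -0.4 ]
1 (-220, 0, 30) [-0.75  0.71  0.49  1.74 -0.44  0.8  -0.35]
1 (-143, 0, 30) [-0.68  0.66  0.5   1.85 -0.45  0.74 -0.23]
1 (-10, 66, 330) [-0.6   0.37  0.72  1.56 -0.25  1.31 -0.16]
1 (-10, 66, 238) [-0.57  0.44  0.68  1.68 -0.3   1.13 -0.11]
1 (130, -5, 350) [-0.73  0.18  0.99  1.76 -0.15  1.29 -0.  ]
1 (125, -5, 290) [-0.68  0.23  0.95  1.85 -0.21  1.17  0.04]
1 (0, -5, 219) [-0.66  0.33  0.69  1.87 -0.24  1.03 -0.17]
1 (-75, 66, 238) [-0.63  0.47  0.65  1.62 -0.31  1.15 -0.21]
1 (-6, 50, 238) [-0.59  0.41  0.68  1.72 -0.28  1.11 -0.12]
1 (-6, 50, 330) [-0.62  0.34  0.72  1.6  -0.23  1.29 -0.17]
-1 (-220, 0, 100) [-0.31  0.58 -0.15  1.67  0.11  0.89  2.33]
-1 (-220, 0, 30) [-0.29  0.67 -0.18  1.71  0.16  0.78  2.29]
-1 (-143, 0, 30) [-0.21  0.62 -0.15  1.82  0.13  0.71  2.41]
-1 (-10, 66, 330) [ 0.67  0.57 -1.18  1.48  0.52  1.44  2.32]
-1 (-10, 66, 238) [ 0.68  0.66 -1.18  1.61  0.62  1.3   2.24]
-1 (130, -5, 350) [ 1.12  0.38 -1.3   1.67  0.38  1.38  2.6 ]
-1 (125, -5, 290) [ 1.02  0.38 -1.17  1.76  0.37  1.24  2.59]
-1 (0, -5, 219) [ 0.74  0.54 -1.17  1.79  0.54  1.18  2.23]
-1 (-75, 66, 238) [ 0.55  0.7  -1.18  1.55  0.66  1.34  2.14]
-1 (-6, 50, 238) [ 0.7   0.63 -1.18  1.65  0.6   1.28  2.24]
-1 (-6, 50, 330) [ 0.7   0.53 -1.17  1.52  0.49  1.42  2.33]
bowl [684. 369.  45.] [-372.   15.]
cup [746. 130.  80.] [-162.  146.]
jar [729. -32.  95.] [ -2. 179.]
tamper [ 665. -157.   80.] [136. 154.]
pitcher [ 455. -225.  105.] [263. -25.]
scoop [474. 248.  28.] [-193. -150.]
closed [-487.1 -582.8  230.9] F [ 0.2 -0.2 -0.3] t 0.9
0.0007872553901459349
```

Run:
```python
from h import *
ptp(-228,0,150); go(-226,0,30,150); rep("down")
go(-200,0,30,60); rep("near"); go(-160,0,30,50); rep("mid"); go(-146,0,30,40); rep("146")
x=-146
while x>-152 and x<-132:
    x+=1.5; go(x,0,30,30); rep("push")
    if F()@X<-5: break
```

```text
down [-226.4    0.6   31. ] F [ 0.7 -0.3  0.3] t 4.2
near [-199.5    0.2   30.1] F [ 0.2  0.3 -0.1] t 4.7
mid [-159.8    0.4   30.2] F [-0.2  0.2  0.2] t 5.7
146 [-145.6    0.    30.1] F [-0.8  0.3  0.2] t 6.2
push [-145.4    0.    30.1] F [-4.9 -0.  -0.4] t 6.4
push [-145.2    0.    30.2] F [-7.   1.  -2.3] t 6.7
```

Run:
```python
from h import *
import cv2
go(-175,0,30,100); go(-175,0,150,200); rep("up")
ptp(-5,68,330); go(-5,68,239,120); rep("at latch")
for x in (-20,-24,-28): go(x,68,239,40); rep(x)
go(-10,68,239,80); go(-10,68,345,200)
ptp(132,-5,360)
for n in("scene","top"):
    f=cams.grab_frame(n); np.savez(n+"1.npz",**f)
    cv2.imwrite(f"pics/{n}1.png",f["img"])
a=cv2.imread("pics/scene1.png")[140:350,220:400];b=cv2.imread("pics/top1.png")[170:330,245:425]
cv2.imwrite("pics/c1.png",np.hstack([cv2.resize(a,(400,467),interpolation=cv2.INTER_CUBIC),cv2.resize(b,(400,467),interpolation=cv2.INTER_CUBIC)]))
```

```text
up [-174.4   -0.7  149. ] F [0.8 0.6 0.3] t 7.9
at latch [ -5.1  68.5 239.7] F [-0.7  0.1  0.2] t 9.8
-20 [-20.3  67.9 239. ] F [-0.3 -0.5  0.7] t 10.3
-24 [-24.2  68.  239. ] F [-0.3 -0.1  0.3] t 10.6
-28 [-28.4  67.9 238.9] F [-0.  -0.1  0.4] t 10.8
```

View pics/c1.png

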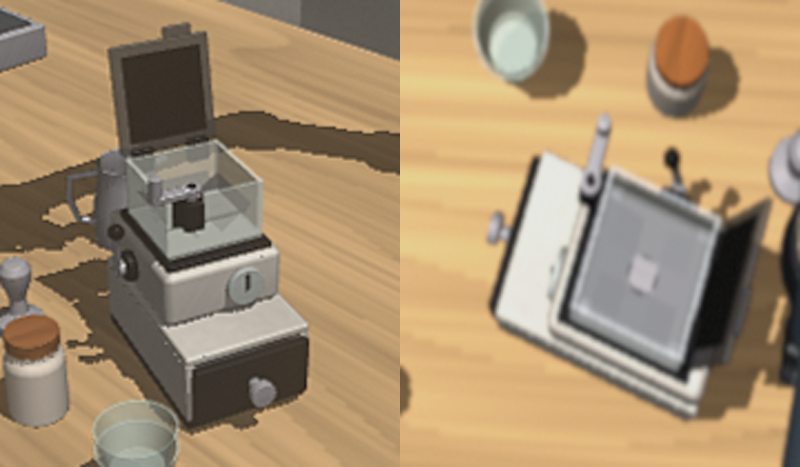

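Drawer is flush (panel against the housing, knob at (262,390) in the left half). The latch now points at about 1.63 (peg (604,122) in the right half), and the lid, lever and bystanders are unchanged. Next I'll tip the lid over.

Run:
```python
from h import *
go(132,-5,292,120); rep("down")
go(110,-5,292,60); rep("110"); go(94,-5,292,60); rep("94")
S=85
for a in np.r_[np.arange(1.4,0.15,-.2),.1]:
    x=74-S*np.cos(a)+4*np.sin(a)+12; z=213+S*np.sin(a)+5*np.cos(a)
    go(x,-5,z,70); rep(round(a,2))
    f=F()
    if abs(f).max()>12: print("STOP"); break
```

```text
down [131.8  -4.5 292.5] F [0.8 0.2 0.2] t 13.4
110 [109.5  -5.  292. ] F [ 0.1 -0.6 -0.7] t 13.9
94 [ 93.1  -4.8 292.4] F [ 0.5 -1.1  2.8] t 14.3
1.4 [ 74.6  -5.1 297.5] F [0.5 0.7 0.2] t 14.8
1.2 [ 58.1  -5.2 293.7] F [ 1.4  0.2 -0. ] t 15.2
1.0 [ 42.7  -5.3 286.8] F [ 0.2 -0.4 -0.3] t 15.6
0.8 [ 29.1  -5.3 276.9] F [ 0.5 -0.6  0.6] t 15.9
0.6 [ 17.6  -5.4 264.5] F [-0.7  0.4 -0.1] t 16.3
0.4 [  9.   -5.3 250. ] F [ 0.4 -1.4  0.4] t 16.7
0.2 [  3.4  -5.3 234.1] F [ 0.  -0.7  0.2] t 17.1
0.1 [  1.8  -5.3 225.9] F [0.3 0.4 0.1] t 17.4
```

Run:
```python
from h import *
import cv2
z=222
while z>211:
    go(1,-5,z,30); rep(z)
    if F()[2]>5: break
    z-=1.
go(1,-5,260,100);go(1,-5,340,200); ptp(-80,110,340)
f=cams.grab_frame("scene"); g=cams.grab_frame("top")
a=f["img"][140:350,220:400];b=g["img"][170:330,245:425]
cv2.imwrite("pics/c2.png",np.hstack([cv2.resize(a,(400,467),interpolation=cv2.INTER_CUBIC),cv2.resize(b,(400,467),interpolation=cv2.INTER_CUBIC)]))
```

```text
222 [  1.   -5.1 221.8] F [-0.6  0.2  0.1] t 17.7
221.0 [  1.  -5. 221.] F [-0.8 -0.2 -0.7] t 17.9
220.0 [  1.  -5. 220.] F [ 0.2 -0.  -0.4] t 18.2
219.0 [  1.   -5.  218.9] F [-0.1 -0.6 -0.4] t 18.4
218.0 [  1.   -4.9 218.6] F [-0.3 -2.5  4.9] t 18.7
217.0 [  1.1  -4.9 218.6] F [ 1.  -4.2 10.8] t 18.9
```

View pics/c2.png

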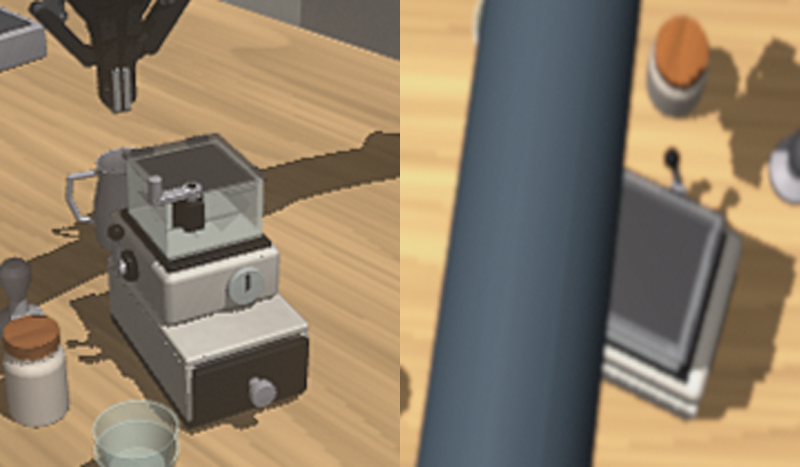

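The lid is shut: hard contact at 218.6 mm against the expected 219, and it looks level in the left half. The latch is still open with its peg at (153,188). Next I'll sweep the latch round.

Run:
```python
from h import *
from scipy.optimize import brentq
hx,hy=12.5,14.5
ptp(-78,68,320); go(-78,68,239,120); rep("down")
for l in np.arange(1.6,-.01,-.2):
    t=np.array([np.sin(l),-np.cos(l)]); pg=np.array([-42+36*np.cos(l),30+36*np.sin(l)])
    D=brentq(lambda D:np.hypot(max(abs(D*t[0])-hx,0),max(abs(D*t[1])-hy,0))-6,13,40)
    w=pg-D*t; go(*w,239,50); rep(round(l,2))
    if abs(F()).max()>12: print("STOP"); break
else:
    y=w[1]
    while y>38:
        y-=1; go(w[0],y,239,30); rep("press")
        if F()@Y>4: break
```

```text
down [-77.9  68.7 239.8] F [0.3 0.5 0.4] t 21.9
1.6 [-61.1  65.4 239.3] F [ 0.  -0.4 -0.6] t 22.4
1.4 [-53.8  68.9 239. ] F [-0.3  0.5  0.1] t 22.7
1.2 [-46.7  71.  239.1] F [-0.  -0.1 -0.6] t 23.0
1.0 [-40.2  72.5 239.1] F [ 0.9  0.9 -0.3] t 23.3
0.8 [-34.1  73.2 239.1] F [-0.7 -0.2 -0.4] t 23.6
0.6 [-25.3  70.7 239.2] F [-0.6  0.7  0.3] t 23.9
0.4 [-16.9  64.2 239.1] F [ 0.2 -0.3  0.6] t 24.3
0.2 [-10.5  57.3 239. ] F [0.  0.6 0.2] t 24.6
0.0 [ -5.6  50.1 239. ] F [ 0.4  0.4 -0. ] t 24.9
press [ -5.9  49.5 239. ] F [-0.9 -0.   0.2] t 25.2
press [ -5.9  48.6 239. ] F [0.1 0.9 1.2] t 25.4
press [ -5.8  47.8 239.1] F [1.  2.3 0.1] t 25.7
press [ -5.9  47.2 239.3] F [ 1.5  5.5 -1.8] t 25.9
```

Stop reached. I'll back off and check.

Run:
```python
from h import *
import cv2
go(-6,60,239,80); go(-6,60,340,200); ptp(-350,-150,340); rep("clear")
f=cams.grab_frame("scene"); g=cams.grab_frame("top"); cv2.imwrite("pics/s3.png",f["img"])
a=f["img"][140:350,220:400];b=g["img"][170:330,245:425]
cv2.imwrite("pics/c3.png",np.hstack([cv2.resize(a,(400,467),interpolation=cv2.INTER_CUBIC),cv2.resize(b,(400,467),interpolation=cv2.INTER_CUBIC)]))
cv2.imwrite("pics/t3.png",g["img"])
```

```text
clear [-348.4 -148.2  340.2] F [-0.3 -0.4 -0.2] t 28.4
```

View pics/c3.png

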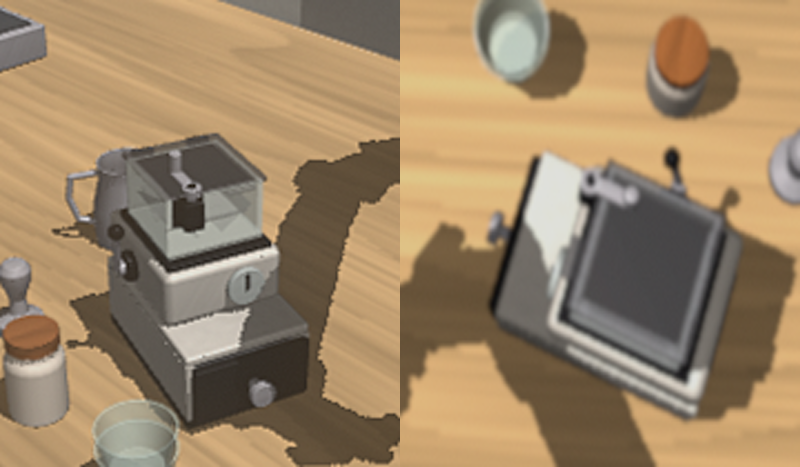

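View pics/t3.png

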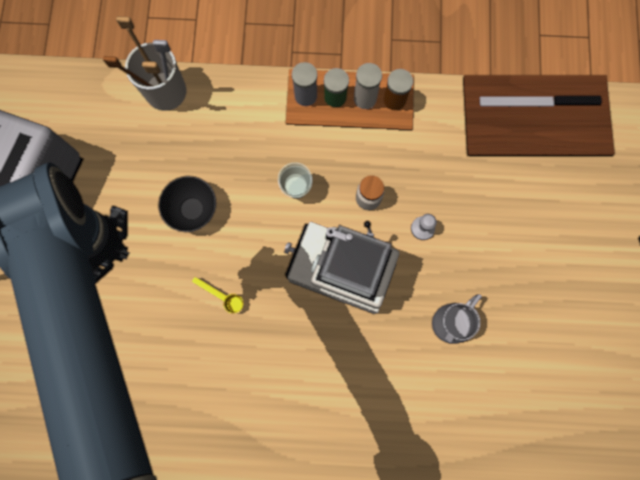

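The drawer and lid are closed, the arm is clear and the bystanders haven't moved. Before handing in, I'll check the latch angle against the projected model (peg seen at about (630,194) in the crop).

Run:
```python
from fit import *
p=np.load("p.npy")
for n,off,sc in (("scene",(220,140),(400/180,467/210)),("top",(245,170),(400/180,467/160))):
    f=np.load(n+"0.npz");K=np.array([[f["fx"],0,f["cx"]],[0,f["fy"],f["cy"]],[0,0,1.]])
    for l in (0,.1,.2):
        P=np.array([(-42,30,231),(-42+36*np.cos(l),30+36*np.sin(l),249)])
        uv=cv2.projectPoints(world(p,P),f["rvec"].astype(float),f["tvec"].astype(float),K,None)[0][:,0]
        print(n,l,((uv-off)*sc+([400,0] if n=="top" else [0,0])).round(0).tolist())
a=cv2.imread("pics/s3.png")[200:240,280:325];b=cv2.imread("pics/t3.png")[222:262,322:367]
cv2.imwrite("pics/c4.png",np.hstack([cv2.resize(i,None,fx=8,fy=8,interpolation=cv2.INTER_CUBIC) for i in(a,b)]))
```

```text
scene 0 [[192.0, 186.0], [175.0, 152.0]]
scene 0.1 [[192.0, 186.0], [171.0, 153.0]]
scene 0.2 [[192.0, 186.0], [168.0, 154.0]]
top 0 [[590.0, 180.0], [632.0, 193.0]]
top 0.1 [[590.0, 180.0], [633.0, 188.0]]
top 0.2 [[590.0, 180.0], [634.0, 182.0]]
```

View pics/c4.png

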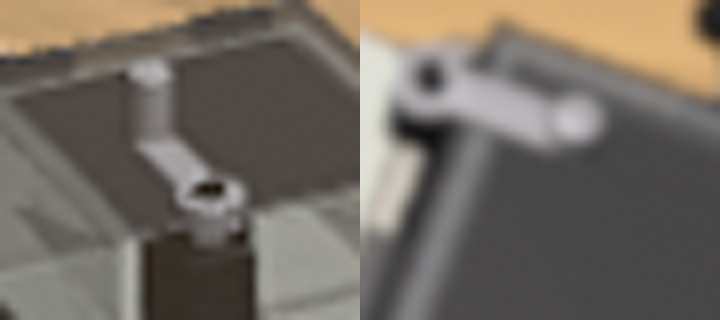

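The peg tops, at (150,72) and (578,117) in the crop, match the l = 0 projection in both cameras. The latch is fully across the lid, so I'm handing in.

```bash
python3 -c "
from station import job
print(job.job_done())"
```

```text
the job is handed in; nothing more can be done
None
```

The grinder is closed and the job is handed in at about 28 s: drawer home, lid shut, then latch fully across, with nothing else seen to have moved and the arm clear. Before shutting the lid I pushed the latch slightly further open, because it just overlapped the lid's corner.

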